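# Post a wood offcut through the sprung flap of the drop box

## Robot

A 6-joint arm with a two-finger parallel gripper is mounted at the origin on a cart in front of the work surface, level with it; the furniture and walls round the work are solid. World frame = base frame: x ahead of the robot, y to its left, z up, the work surface at z = 0. Lengths are in mm, angles in degrees, forces in N, time in s.
With the tool pointing down it reaches from about 350 to 850 mm from the base axis. Payload 8.1 kg.
Tool frame: the origin (TCP) lies midway between the tips of the shut fingers; the grasp point (between the pads) lies 19 mm behind it; x points along the fingers, y is the direction in which the jaws open and shut, and the axes are right-handed (so a half turn about x gives the same grasp; the last joint's range is limited). The gripper opens to 85 mm and grips with 20 to 120 N. Pads are 22 mm wide; open, the fingers measure 114 mm over their backs; the gripper's body (76 mm by 85 mm) begins 54 mm behind the grasp point. The pads swing forward as they close: fully open they stand 13 mm farther back than shut.
Start: joints at [-73.533, 7.471, 85.268, -0, 87.261, -4.893], TCP at [218.555, -558.784, 231.292] pointing down, gripper open.
Joint ranges: [-169.43, 169.43], [-51.17, 129.36], [1.28, 143.12], [-76.62, 256.62], [0, 156.53], [-152.29, 152.29]. Speed limits (degrees/s): [136.94, 136.94, 159.86, 180, 180, 180].

## Interface

Orientations are given as [roll, pitch, yaw] about the fixed x, y, z axes, in that order (R = Rz(yaw) Ry(pitch) Rx(roll)).
In Python, from bench import sense, snapshot, hand_in gives the robot as it stands.
- The arm moves only by the tool drive_tool, never from a script. Its argument "deltas" is a list of rows, each a list of 7 numbers: the closure in counts, from 0 (fully open) to 255 (shut), then the shift along the tool's x, y, z in m, then the turn, a rotation vector about the tool's x, y, z in rad. A call has exactly 10 rows; each row is the pose to reach, as a shift and turn from the pose commanded when the call began, along the tool's axes at that moment; what a row does not reach only later rows make up. A row lasts 1/12 s, in which the tool goes at most 41.7 mm and 7.16 degrees, less where a joint would pass 70% of its speed; a pose out of reach is approached as far as the arm can. A call with a gripper value outside its range is refused whole. The fingers move at their own pace and stop on an object; "squeeze" is the grip in N (left out, the last holds). Time passes only in rows, so rows that repeat a pose let the fingers close, or fill a call up. It gives the time, the measured TCP pose, the force and the opening at its end, in the units of the state.
- sense(): the state, without advancing time (a new reading comes with each control period).
- snapshot(name): name is "scene" or "top" or "wrist"; returns a dict with "frame" (400x640x3 uint8, blue, green, red), "fx", "fy", "cx", "cy" (pixels), "rvec" (rotation vector, rad) and "tvec" (3), from world to camera coordinates, as OpenCV has them. Camera axes: x right, y down, z forward; pixel columns grow to the right and rows downward; lengths in mm; the calibration is good to about 2 mm. A picture is of the moment at which its call begins. There is no depth.
- hand_in(): hands the job in, once; it reports no verdict.
The state is a dict: "time": time; "joint_pos": joint angles; "qd": joint speeds; "joint_efforts": joint torques, N m; "tool_pos": TCP position; "tcp_rot": TCP orientation; "ft_force": force on the tool from outside, world axes, zero at the start; "wrist_torque": the same for the moment, N m; "finger_gap": finger opening in mm.
Only numpy, scipy, OpenCV 4.12 (cv2) and the standard library are available. Lean on these libraries where they do the work, as an engineer would, in place of code of your own. Each camera call takes 0.05 s, during which the arm holds its last target.

## Task

Put the short wood offcut into the plywood drop box. Lower it on end through the mouth in the box's top so that it pushes the sprung flap open itself, let go of it only when its lower end is well inside the mouth, and let the flap spring shut behind it. Leave the longer offcut standing where it is.

Things in the scene. Friction and masses are not known exactly. Their poses are not given: they have to be found in the camera images.
- offcut_mid (a point): centre of the short wood offcut, a block stood on end: 80 mm tall, 45 x 38 mm in plan, about 0.18 kg. Its y axis points up (centre 40 mm above the lower end), x is level along the 45 mm width, z level along the 38 mm width; grasp across either width, by the upper half. It may have changed places with the longer offcut. Cases 200 mm high lie in mid-bench: travel above them.
- mouth (a point): centre of the mouth in the flat steel top of the fixed plywood drop box, 175 mm above the bench; z up. The box is 134 (x) x 144 (y) mm in plan, may stand turned; the mouth is 66 mm along x, 76 mm along y and takes the upright offcut either way. It is too small for opening fingers: keep them above the top. Let go with 20 mm or more inside, the offcut falls the rest of the way.
- flap (a joint): dark sheet-steel flap filling the mouth, 3 mm below the box's top, hinged along the mouth's +x edge: 0 shut (level), grows as it swings down into the box, 1.5 rad hanging open. A light spring (about 0.02 N m) always shuts it; a few newtons push it open. The box inside is 112 x 122 mm, floor 9 mm above the bench: an offcut in it clears the flap.
- long_offcut: the longer wood offcut, to be left alone: 140 mm tall, 60 x 40 mm in plan, stood on end. Its origin is half-way up in the middle of one 60 mm wide face; y points up; the block extends 40 mm from the origin along its level z axis and 30 mm to either side along x.

How it is judged:
By the outcome, as a careful person would: the job done as asked, in the order asked, and still so for the second after the job is handed in, with the robot touching nothing.
It also fails if it takes over 35 s, if anything falls off the work surface, if the arm or the gripper's body presses on something with over 40 N, if the wrist force passes 120 N, or if a joint passes its speed limit or range.

## Working session

There is one attempt and no reset: what is moved stays moved. The work goes in short steps, Python scripts to look and compute and a tool call to move; the robot and the scene stay as the last step left them, time stands still between calls to the robot, and variables do not carry over. Pictures are saved under pics/ and viewed, and the job is handed in when it is done.

Besides the shell and the picture viewer there is one more tool, called after ">>>" as name(argument=value, ...) on one line, values as JSON. drive_tool: Moves the arm, as the interface text tells. Its arguments: {"type":"object","properties":{"deltas":{"type":"array","items":{"type":"array","items":{"type":"number"}}},"squeeze":{"type":"number"}},"required":["deltas"]}

```bash
mkdir -p pics
cat > h.py <<'E'
import numpy as np, cv2
from bench import sense, snapshot, hand_in
def cam(s):
    R,_=cv2.Rodrigues(np.array(s["rvec"],float)); t=np.array(s["tvec"],float).ravel()
    K=np.array([[s["fx"],0,s["cx"]],[0,s["fy"],s["cy"]],[0,0,1]],float); return K,R,t
def plane(s,uv,z):
    K,R,t=cam(s); uv=np.atleast_2d(uv).astype(float)
    d=np.c_[uv,np.ones(len(uv))]@np.linalg.inv(K).T@R; c=-R.T@t
    return c+d*((z-c[2])/d[:,2])[:,None]
def proj(s,P):
    K,R,t=cam(s); return cv2.projectPoints(np.atleast_2d(P).astype(float),R,t,K,None)[0][:,0]
E
python3 - <<'E'
from h import *
st=sense();print(st)
for n in("scene","top","wrist"):
    s=snapshot(n);cv2.imwrite(f"pics/{n}0.png",s["frame"]);K,R,t=cam(s);print(n,K[0,0],-R.T@t,R[2])
    import pickle;pickle.dump(s,open(n+".pkl","wb"))
E
```

```text
{'time': 0.0, 'joint_pos': array([-7.35329837e+01,  7.51465126e+00,  8.53309640e+01, -1.42284611e-03,
        8.72619984e+01, -4.89146083e+00]), 'qd': array([ 0.06934793, -0.0372833 ,  0.04300248,  0.02152212, -0.04596439,
       -0.05618712]), 'joint_efforts': array([ 2.76599326e-05, -5.69406617e+01, -5.00552344e+01, -3.26724403e-04,
        1.44392776e-02, -3.94582867e-05]), 'tool_pos': array([ 218.38834351, -558.237197  ,  230.23305795]), 'tcp_rot': array([-94.13488485,  89.89237701, 107.22366154]), 'ft_force': array([-0.05276723,  0.00916653, -0.15973504]), 'wrist_torque': array([ 0.00947816,  0.00446012, -0.044555  ]), 'finger_gap': 85.34047332774541}
scene 507.1986775756704 [ -32.40480274 -897.30099097 1310.77399714] [ 0.3665663   0.53828275 -0.75886812]
top 498.4924863369604 [ 292.77694502  -62.44172417 1409.14368465] [ 0.19097994 -0.00206956 -0.98159176]
wrist 304.63468672450546 [ 279.20972938 -534.58172964  373.29547551] [-0.24151719 -0.09355575 -0.96587617]
```

View pics/scene0.png

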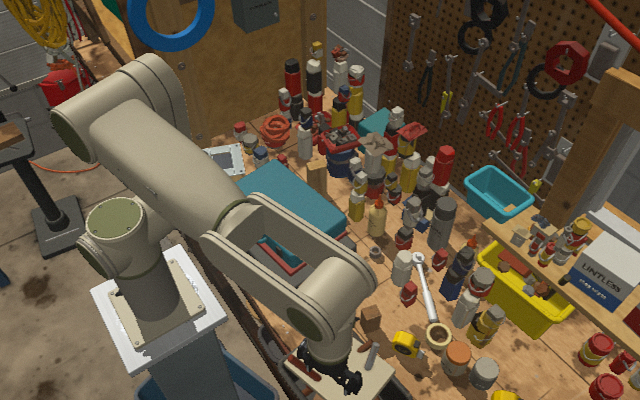

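View pics/top0.png

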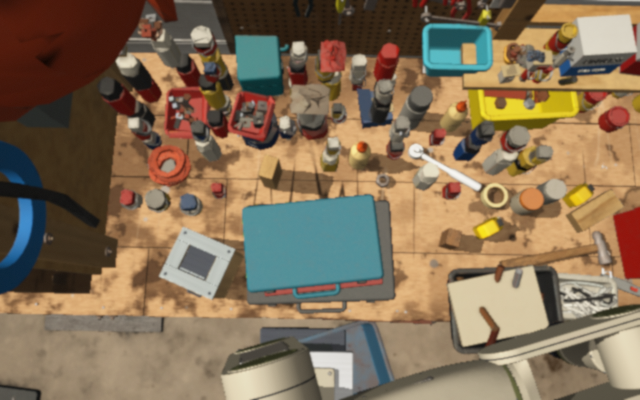

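View pics/wrist0.png

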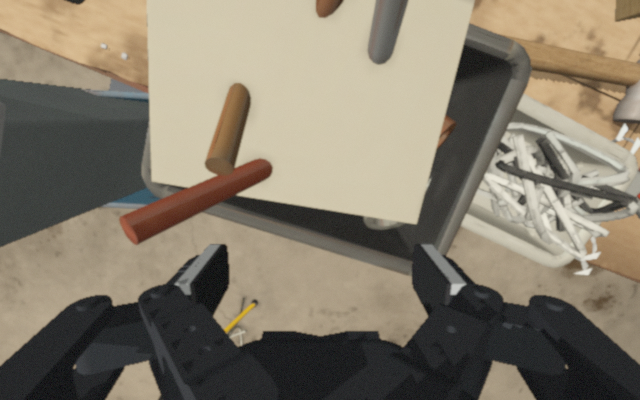

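The scene shows the box at top-view (198,262), and two upright wood blocks at (270,170) and (450,239). I'll zoom in on these.

Run:
```python
from h import *; import pickle
T=pickle.load(open("top.pkl","rb"));S=pickle.load(open("scene.pkl","rb"))
def c(s,x,y,w,h,k): return cv2.resize(s["frame"][y:y+h,x:x+w],None,fx=k,fy=k,interpolation=cv2.INTER_CUBIC)
a=c(T,420,215,60,50,6);b=c(T,245,140,60,50,6);d=c(S,340,290,60,50,6);e=c(S,290,140,60,70,5)
e=cv2.resize(e[:300],(360,300))
cv2.imwrite("pics/z1.png",np.vstack([np.hstack([a,b]),np.hstack([d,c(S,290,145,60,50,6)])]))
cv2.imwrite("pics/z2.png",np.hstack([c(T,155,220,90,85,4),c(S,195,130,90,85,4)]))
```

```text
(no output)
```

View pics/z1.png

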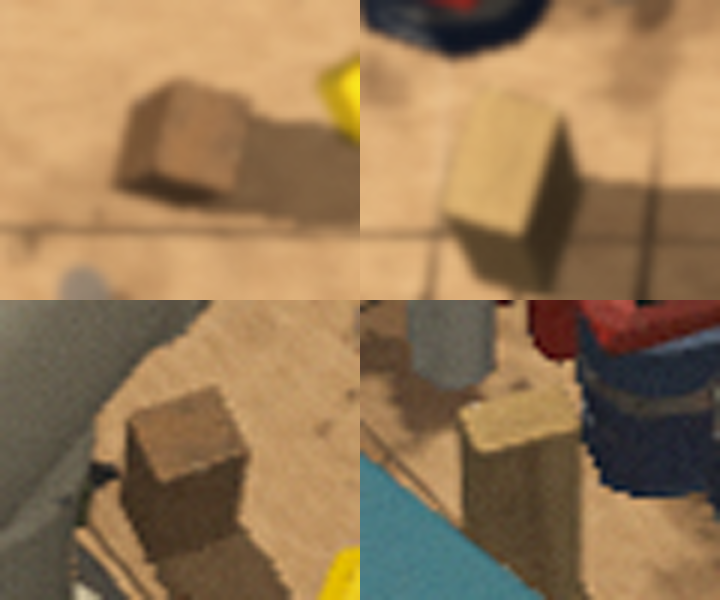

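View pics/z2.png

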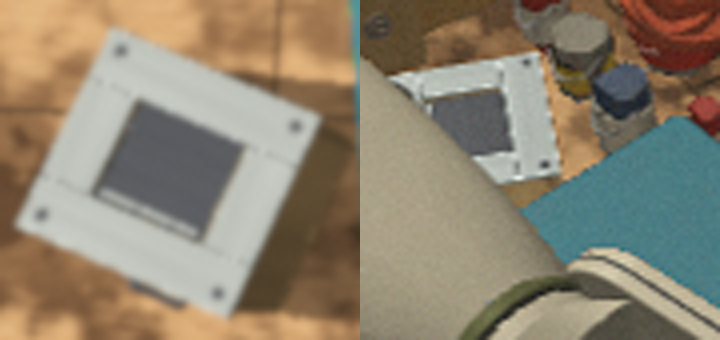

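The top-right panel shows the long pale block. The brown one at top (450,239), scene (370,318), is the short offcut. The box mouth is at top about (197,262). Now measuring their positions.

Run:
```python
from h import *; import pickle
T=pickle.load(open("top.pkl","rb"));S=pickle.load(open("scene.pkl","rb"))
o=-0.42
a=np.array([(180,78),(252,100),(235,195),(152,165)])/6+[420+o,215+o]
b=np.array([(215,87),(247,150),(165,180),(128,122)])/6+[340+o,290+o]
def rep(n,s,p,z):
    q=plane(s,p,z)[:,:2];e=np.roll(q,-1,0)-q
    print(n,q.round(0).tolist(),"mid",q.mean(0).round(1),"len",np.linalg.norm(e,axis=1).round(),"ang",np.degrees(np.arctan2(e[:,1],e[:,0])).round())
rep("shortT",T,a,80);rep("shortS",S,b,80)
l=np.array([(490,90),(565,110),(525,238),(445,210)])/6+[245-60+o,140+o]
rep("longT",T,l,140)
o=-.37
m=np.array([(137,100),(246,147),(203,242),(94,192)])/4+[155+o,220+o]
rep("mouth",T,m,172)
p=np.array([(110,28),(322,117),(234,316),(16,225)])/4+[155+o,220+o]
rep("plate",T,p,175)
p=np.array([(425,105),(505,88),(515,152)])/4+[195-90+o,130+o]
rep("mouthS",S,p,172)
p=np.array([(540,53),(562,176)])/4+[195-90+o,130+o]
rep("plateS",S,p,175)
# automatic plate mask
f=T["frame"][215:305,150:245].astype(int);hsv=cv2.cvtColor(T["frame"],cv2.COLOR_BGR2HSV)[215:305,150:245]
k=((hsv[...,1]<40)&(hsv[...,2]>130)).astype(np.uint8)
cs,_=cv2.findContours(k,cv2.RETR_EXTERNAL,cv2.CHAIN_APPROX_NONE);c=max(cs,key=cv2.contourArea)
bx=cv2.boxPoints(cv2.minAreaRect(c))+[150,215];rep("plate auto",T,bx,175)
cs=[cv2.convexHull(c)];
```

```text
shortT [[487.0, -411.0], [477.0, -443.0], [435.0, -434.0], [447.0, -398.0]] mid [ 461.5 -421.6] len [33. 44. 39. 42.] ang [-106.  168.   71.  -19.]
shortS [[487.0, -412.0], [478.0, -445.0], [439.0, -435.0], [444.0, -403.0]] mid [ 462.1 -423.5] len [34. 40. 33. 44.] ang [-105.  166.   82.  -12.]
longT [[663.0, 83.0], [654.0, 50.0], [596.0, 65.0], [608.0, 101.0]] mid [630.4  74.9] len [34. 60. 37. 57.] ang [-104.  165.   71.  -18.]
mouth [[418.0, 262.0], [390.0, 193.0], [331.0, 216.0], [361.0, 285.0]] mid [374.9 238.9] len [75. 63. 75. 61.] ang [-112.  159.   67.  -21.]
plate [[462.0, 281.0], [409.0, 146.0], [287.0, 194.0], [339.0, 330.0]] mid [374.5 237.8] len [145. 130. 146. 132.] ang [-111.  159.   69.  -22.]
mouthS [[361.0, 280.0], [423.0, 260.0], [394.0, 190.0]] mid [393.  243.3] len [66. 75. 96.] ang [ -18. -113.  110.]
plateS [[466.0, 276.0], [410.0, 143.0]] mid [438.1 209.5] len [145. 145.] ang [-113.   67.]
plate auto [[339.0, 331.0], [468.0, 282.0], [409.0, 147.0], [283.0, 198.0]] mid [374.6 239.4] len [138. 147. 136. 144.] ang [ -21. -113.  158.   67.]
```

```bash
cat >> h.py <<'E'
from scipy.spatial.transform import Rotation as Ro
def Rt(st): return Ro.from_euler("xyz",st["tcp_rot"],degrees=True)
def goal(p,jaw):
    """delta from measured to p with tool x down, y jaw at angle jaw (deg)"""
    st=sense();R=Rt(st);y=np.array([np.cos(np.radians(jaw)),np.sin(np.radians(jaw)),0]);x=np.array([0,0,-1.]);z=np.cross(x,y)
    G=Ro.from_matrix(np.c_[x,y,z])
    d=R.inv().apply(np.array(p)-st["tool_pos"]);r=(R.inv()*G).as_rotvec()
    print("shift m",(d/1000).round(4),"turn",r.round(4),np.degrees(np.linalg.norm(r)).round(1))
E
python3 - <<'E'
from h import *
st=sense();M=Rt(st).as_matrix();print(M.round(3));print("jaw ang",np.degrees(np.arctan2(M[1,1],M[0,1])))
for j in(75,-105,165,-15): print(j);goal([462,-422.5,230],j)
E
```

```text
[[-0.     0.364 -0.931]
 [ 0.001 -0.931 -0.364]
 [-1.    -0.001 -0.   ]]
jaw ang -68.63886966169486
75
shift m [ 0.0006 -0.0378 -0.2763] turn [-2.507e+00 -1.800e-03  4.000e-04] 143.6
-105
shift m [ 0.0006 -0.0378 -0.2763] turn [6.346e-01 3.000e-04 1.400e-03] 36.4
165
shift m [ 0.0006 -0.0378 -0.2763] turn [2.2054e+00 1.4000e-03 9.0000e-04] 126.4
-15
shift m [ 0.0006 -0.0378 -0.2763] turn [-9.362e-01 -8.000e-04  1.200e-03] 53.6
```

>>> drive_tool(deltas=[[0, -0.02, -0.004, -0.028, -0.094, 0, 0], [0, -0.02, -0.008, -0.055, -0.187, 0, 0], [0, -0.02, -0.011, -0.083, -0.281, 0, 0], [0, -0.02, -0.015, -0.11, -0.374, 0, 0], [0, -0.02, -0.019, -0.138, -0.468, 0, 0], [0, -0.02, -0.023, -0.166, -0.562, 0, 0], [0, -0.02, -0.026, -0.193, -0.655, 0, 0], [0, -0.02, -0.03, -0.221, -0.749, 0, 0], [0, -0.02, -0.034, -0.249, -0.843, 0, 0], [0, -0.02, -0.038, -0.276, -0.936, 0, 0]])

```text
time: 0.98
tool_pos: [462.8, -421.8, 250.9]
tcp_rot: [-126.3, 90.0, 128.9]
ft_force: [0.2, -0.3, -0.2]
finger_gap: 85.2
```

Run:
```python
from h import *; import pickle
s=snapshot("wrist");cv2.imwrite("pics/w1.png",s["frame"]);pickle.dump(s,open("w1.pkl","wb"))
st=sense();print(st["time"],st["tool_pos"],st["joint_pos"]);goal([462,-422.5,46],-15)
```

```text
1.0333 [ 466.72848276 -418.80214121  250.74099195] [-46.68366209  11.23948179  79.06931557   0.1683547   89.70732942
 -32.52064807]
shift m [ 0.2047 -0.004   0.0053] turn [ 0.0146 -0.0026 -0.0013] 0.9
```

View pics/w1.png

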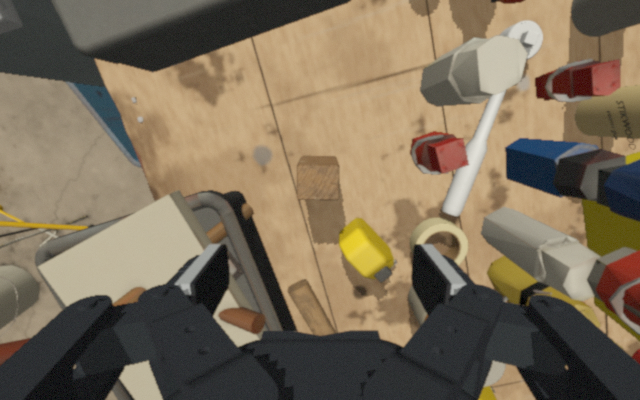

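Run:
```python
from h import *; import pickle
s=snapshot("wrist");pickle.dump(s,open("w1.pkl","wb"))
st=sense();print(st["tool_pos"],st["tcp_rot"]);print(cam(s)[1][2], -cam(s)[1].T@cam(s)[2])
cv2.imwrite("pics/w2.png",cv2.resize(s["frame"][130:260,260:380],None,fx=5,fy=4.5,interpolation=cv2.INTER_CUBIC))
c=[462,-422.5];a=np.radians(-15);u=np.array([np.cos(a),np.sin(a)]);v=np.array([-u[1],u[0]])
for z in(80,0):print(proj(s,[[*(c+i*22.5*u+j*19*v),z] for i,j in((1,1),(1,-1),(-1,-1),(-1,1))]).round())
```

```text
[ 464.77044193 -420.15684837  250.66000399] [175.3467208   89.90501308  70.76312983]
[-0.06132865 -0.24992511 -0.96632098] [ 482.23608198 -355.5490497   393.85487849]
[[338. 168.]
 [337. 203.]
 [295. 203.]
 [295. 168.]]
[[335. 158.]
 [334. 187.]
 [300. 186.]
 [300. 158.]]
```

View pics/w2.png

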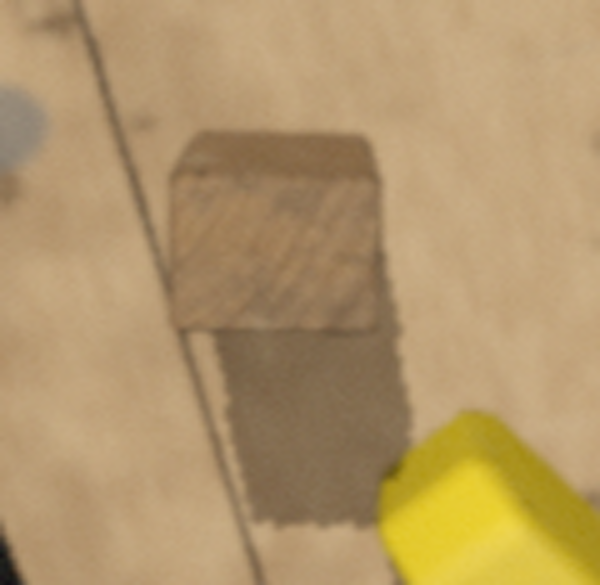

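>>> drive_tool(deltas=[[40, 0.02, 0, 0, 0, 0, 0], [40, 0.05, 0, 0, 0, 0, 0], [40, 0.08, 0, 0, 0, 0, 0], [40, 0.11, 0, 0, 0, 0, 0], [40, 0.13, 0, 0, 0, 0, 0], [40, 0.15, 0, 0, 0, 0, 0], [40, 0.16, 0, 0, 0, 0, 0], [40, 0.16, 0, 0, 0, 0, 0], [40, 0.16, 0, 0, 0, 0, 0], [40, 0.16, 0, 0, 0, 0, 0]])

```text
time: 1.92
tool_pos: [462.3, -423.8, 93.1]
tcp_rot: [56.7, 89.9, -48.3]
ft_force: [0.3, 0.1, 0.7]
finger_gap: 72.2
```

Run:
```python
from h import *
s=snapshot("wrist");cv2.imwrite("pics/w3.png",s["frame"])
st=sense();print(st["time"],st["tool_pos"],st["finger_gap"],st["ft_force"]);goal([462,-422.5,46],-15)
```

```text
1.9667 [ 462.55837468 -423.97782788   93.40572896] 72.11468981137544 [-0.32675425  1.00437253  0.20748401]
shift m [ 0.0474 -0.001  -0.0014] turn [-0.0006  0.0017 -0.0026] 0.2
```

View pics/w3.png

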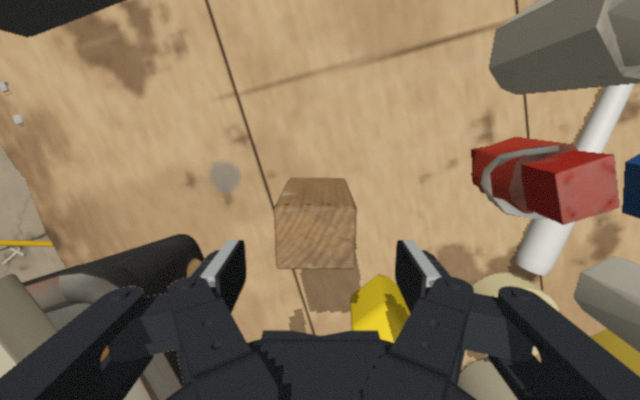

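Run:
```python
from h import *; import pickle
T=pickle.load(open("top.pkl","rb"));W=pickle.load(open("w1.pkl","rb"))
a=np.radians(-15);u=np.array([np.cos(a),np.sin(a)]);v=np.array([-u[1],u[0]])
for n,s,lo in(("T",T,(470,215,505,245)),("W",W,(330,200,400,290))):
    x0,y0,x1,y1=lo;h=cv2.cvtColor(s["frame"],cv2.COLOR_BGR2HSV)[y0:y1,x0:x1]
    k=((h[...,0]>22)&(h[...,0]<32)&(h[...,1]>190)).astype(np.uint8);ys,xs=np.nonzero(k);
    pts=np.c_[xs+x0,ys+y0]
    for z in(0,40,60):
        q=plane(s,pts,z)[:,:2]-[462,-422.5];print(n,z,"jaw",(q@u).min().round(),(q@u).max().round(),"perp",(q@v).min().round(),(q@v).max().round())
```

```text
T 0 jaw 35.0 98.0 perp -138.0 -67.0
T 40 jaw 26.0 88.0 perp -126.0 -57.0
T 60 jaw 22.0 83.0 perp -119.0 -52.0
W 0 jaw 27.0 102.0 perp -157.0 -68.0
W 40 jaw 25.0 92.0 perp -134.0 -54.0
W 60 jaw 23.0 87.0 perp -123.0 -47.0
```

>>> drive_tool(deltas=[[40, 0.02, -0.001, -0.001, 0, 0, 0], [40, 0.035, -0.001, -0.001, 0, 0, 0], [40, 0.046, -0.001, -0.001, 0, 0, 0], [40, 0.047, -0.001, -0.001, 0, 0, 0], [40, 0.047, -0.001, -0.001, 0, 0, 0], [160, 0.047, -0.001, -0.001, 0, 0, 0], [160, 0.047, -0.001, -0.001, 0, 0, 0], [160, 0.047, -0.001, -0.001, 0, 0, 0], [160, 0.047, -0.001, -0.001, 0, 0, 0], [160, 0.047, -0.001, -0.001, 0, 0, 0]], squeeze=40)

```text
time: 2.8
tool_pos: [461.8, -422.5, 45.9]
tcp_rot: [57.1, 89.9, -47.9]
ft_force: [-0.9, -0.2, 6.6]
finger_gap: 44.6
```

>>> drive_tool(deltas=[[160, 0, 0, 0, 0, 0, 0], [160, 0, 0, 0, 0, 0, 0], [160, 0, 0, 0, 0, 0, 0], [160, -0.01, 0, 0, 0, 0, 0], [160, -0.03, 0, 0, 0, 0, 0], [160, -0.05, 0, 0, 0, 0, 0], [160, -0.08, 0, 0, 0, 0, 0], [160, -0.11, 0, 0, 0, 0, 0], [160, -0.13, 0, 0, 0, 0, 0], [160, -0.14, 0, 0, 0, 0, 0]])

```text
time: 3.63
tool_pos: [462.2, -422.8, 188.9]
tcp_rot: [58.7, 89.7, -46.3]
ft_force: [0.9, 0.1, -1.5]
finger_gap: 44.4
```

Run:
```python
from h import *
s=snapshot("wrist");cv2.imwrite("pics/w4.png",s["frame"])
st=sense();print(st["time"],st["tool_pos"],st["finger_gap"],st["ft_force"],st["joint_pos"]);
goal([375,238.5,340],-21.5)
```

```text
3.6833 [ 462.4368621  -423.06502944  189.56343331] 44.72075530454617 [ 0.30753694 -1.49206914 -0.04646608] [-4.71411099e+01  1.24428817e+01  8.40912873e+01  2.19250425e-03
  8.30978126e+01 -3.21347051e+01]
shift m [-0.1539 -0.2549 -0.6158] turn [ 0.1133  0.0031 -0.0056] 6.5
```

View pics/w4.png

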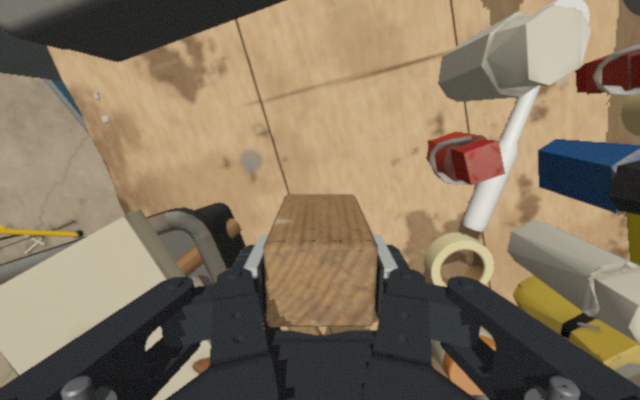

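>>> drive_tool(deltas=[[160, -0.03, 0, 0, 0, 0, 0], [160, -0.06, 0, 0, 0, 0, 0], [160, -0.09, 0, 0, 0, 0, 0], [160, -0.12, 0, 0, 0, 0, 0], [160, -0.145, -0.004, -0.01, 0, 0, 0], [160, -0.155, -0.013, -0.031, 0.01, 0, 0], [160, -0.155, -0.025, -0.062, 0.02, 0, 0], [160, -0.155, -0.038, -0.092, 0.03, 0, 0], [160, -0.155, -0.051, -0.123, 0.04, 0, 0], [160, -0.155, -0.064, -0.154, 0.05, 0, 0]])

```text
time: 4.52
tool_pos: [438.3, -254.7, 337.3]
tcp_rot: [-110.9, 89.8, 141.1]
ft_force: [0.7, 1.7, -0.7]
finger_gap: 44.4
```

Run:
```python
from h import *
st=sense();print(st["time"],st["tool_pos"],st["finger_gap"],st["joint_pos"]);
goal([375,238.5,340],-21.5)
```

```text
4.5167 [ 438.26031694 -254.65945742  337.30983492] 44.400854102636934 [-3.59628753e+01 -7.97360921e+00  8.97204678e+01  8.31746403e-03
  9.84152829e+01 -1.80314332e+01]
shift m [-0.0017 -0.212  -0.4497] turn [ 0.0623 -0.0009  0.0027] 3.6
```

>>> drive_tool(deltas=[[160, 0, -0.015, -0.031, 0.006, 0, 0], [160, 0, -0.03, -0.063, 0.012, 0, 0], [160, 0, -0.045, -0.094, 0.018, 0, 0], [160, 0, -0.059, -0.126, 0.024, 0, 0], [160, 0, -0.074, -0.157, 0.03, 0, 0], [160, 0, -0.089, -0.189, 0.036, 0, 0], [160, 0, -0.104, -0.22, 0.042, 0, 0], [160, 0, -0.119, -0.252, 0.048, 0, 0], [160, 0, -0.134, -0.283, 0.054, 0, 0], [160, 0, -0.148, -0.315, 0.06, 0, 0]])

```text
time: 5.35
tool_pos: [393.8, 90.4, 337.8]
tcp_rot: [-63.5, 89.9, -174.8]
ft_force: [0.7, -0.3, -1.5]
finger_gap: 44.3
```

Run:
```python
from h import *
st=sense();print(st["time"],st["tool_pos"],st["finger_gap"],st["joint_pos"]);
goal([375,238.5,340],-21.5)
```

```text
5.35 [393.82127232  90.38787345 337.82742837] 44.299737806090675 [ 5.64576274e+00 -2.45142825e+01  1.03145346e+02  9.86827943e-04
  1.01484249e+02  2.69893703e+01]
shift m [-0.0022 -0.0714 -0.1311] turn [0.0027 0.0009 0.0018] 0.2
```

>>> drive_tool(deltas=[[160, 0, -0.016, -0.03, 0, 0, 0], [160, 0, -0.033, -0.06, 0, 0, 0], [160, 0, -0.048, -0.088, 0, 0, 0], [160, 0, -0.06, -0.11, 0, 0, 0], [160, 0, -0.068, -0.125, 0, 0, 0], [160, 0, -0.071, -0.131, 0, 0, 0], [160, 0, -0.071, -0.131, 0, 0, 0], [160, 0, -0.071, -0.131, 0, 0, 0], [160, 0, -0.071, -0.131, 0, 0, 0], [160, 0, -0.071, -0.131, 0, 0, 0]])

```text
time: 6.18
tool_pos: [376.7, 235.7, 339.1]
tcp_rot: [-0.4, 90.0, -111.8]
ft_force: [1.1, -0.5, -2.0]
finger_gap: 44.7
```

Run:
```python
from h import *; import pickle
for n in("wrist","top","scene"):
    s=snapshot(n);cv2.imwrite(f"pics/{n}5.png",s["frame"]);pickle.dump(s,open(n+"5.pkl","wb"))
st=sense();print(st["time"],st["tool_pos"],st["finger_gap"],st["joint_pos"]);
goal([375,238.5,235],-21.5)
```

```text
6.3333 [376.70150936 236.03072174 339.40139868] 44.32742506477556 [ 2.54613133e+01 -1.80271077e+01  9.80593095e+01 -6.08337885e-03
  9.99521366e+01  4.68510934e+01]
shift m [ 0.1044 -0.0025 -0.0017] turn [ 0.0019 -0.0001 -0.0003] 0.1
```

View pics/wrist5.png

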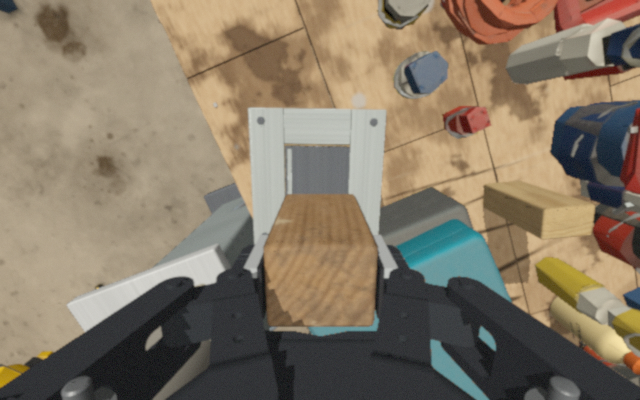

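View pics/scene5.png

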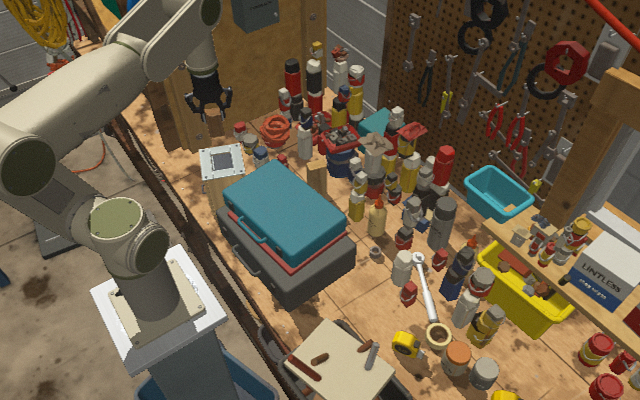

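The wrist view shows the offcut held square, with the plate aligned beyond it. The box top is now clear in the scene view at about (222,161), so I'll refine the mouth position.

Run:
```python
from h import *; import pickle
S=pickle.load(open("scene5.pkl","rb"));W=pickle.load(open("wrist5.pkl","rb"))
a=cv2.resize(S["frame"][135:190,190:255],None,fx=7,fy=7,interpolation=cv2.INTER_CUBIC)
b=cv2.resize(W["frame"][95:255,235:400],None,fx=2,fy=2.4,interpolation=cv2.INTER_CUBIC)
cv2.imwrite("pics/z5.png",np.hstack([a,b[:385]]) if b.shape[0]>=385 else a)
print(a.shape,b.shape)
# prediction
c=np.array([375,238.5]);t=np.radians(-21.5);u=np.array([np.cos(t),np.sin(t)]);v=np.array([-u[1],u[0]])
for hx,hy,z in((67,72,175),(33,38,175)):
    P=[[*(c+i*hx*u+j*hy*v),z] for i,j in((1,1),(1,-1),(-1,-1),(-1,1))]
    print("S",((proj(S,P)-[190,135]+.43)*7).round().tolist(),"W",((proj(W,P)+0.2-[235,95])*[2,2.4]+[455,0]).round().tolist())
```

```text
(385, 455, 3) (384, 330, 3)
S [[341.0, 55.0], [386.0, 267.0], [85.0, 321.0], [56.0, 104.0]] W [[759.0, 30.0], [744.0, 361.0], [498.0, 361.0], [482.0, 30.0]]
S [[279.0, 115.0], [300.0, 228.0], [154.0, 254.0], [137.0, 140.0]] W [[687.0, 115.0], [683.0, 290.0], [559.0, 290.0], [554.0, 115.0]]
```

View pics/z5.png

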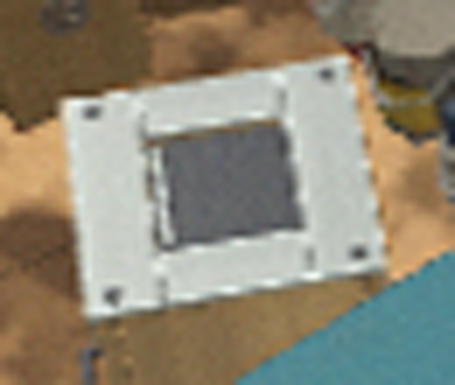

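Run:
```python
from h import *; import pickle
W=pickle.load(open("wrist5.pkl","rb"));S=pickle.load(open("scene5.pkl","rb"))
cv2.imwrite("pics/z6.png",cv2.resize(W["frame"][95:215,235:400],None,fx=4,fy=4,interpolation=cv2.INTER_CUBIC))
c=np.array([375,238.5]);t=np.radians(-21.5);u=np.array([np.cos(t),np.sin(t)]);v=np.array([-u[1],u[0]])
for hx,hy,z in((67,72,175),(33,38,175)):
    P=[[*(c+i*hx*u+j*hy*v),z] for i,j in((1,1),(1,-1),(-1,-1),(-1,1))]
    print("W",((proj(W,P)+0.37-[235,95])*4).round().tolist())
q=plane(S,np.array([(348,57),(386,270),(88,318),(62,102)])/7+[190-.43,135-.43],175);print(q.mean(0))
```

```text
W [[609.0, 51.0], [578.0, 602.0], [86.0, 602.0], [54.0, 50.0]]
W [[465.0, 193.0], [457.0, 483.0], [208.0, 483.0], [199.0, 193.0]]
[376.43349677 237.37212019 175.        ]
```

View pics/z6.png

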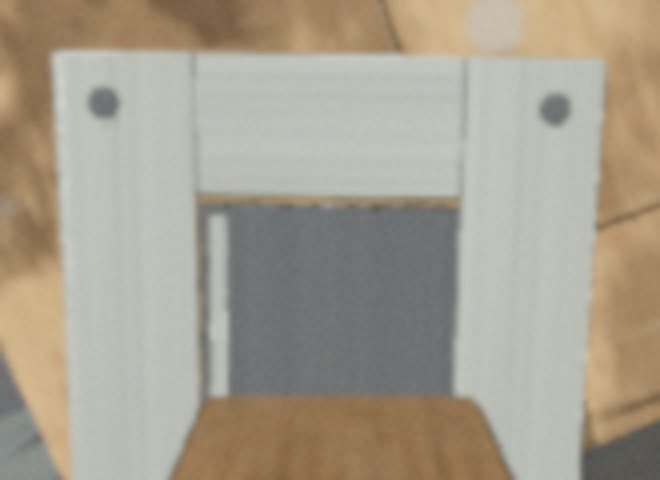

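Run:
```python
from h import *
goal([375.4,237.6,230],-22.5)
```

```text
shift m [ 0.1094 -0.0018 -0.001 ] turn [ 0.0194 -0.0001 -0.0003] 1.1
```

>>> drive_tool(deltas=[[160, 0.02, -0.002, -0.001, 0.019, 0, 0], [160, 0.045, -0.002, -0.001, 0.019, 0, 0], [160, 0.07, -0.002, -0.001, 0.019, 0, 0], [160, 0.09, -0.002, -0.001, 0.019, 0, 0], [160, 0.1, -0.002, -0.001, 0.019, 0, 0], [160, 0.107, -0.002, -0.001, 0.019, 0, 0], [160, 0.107, -0.002, -0.001, 0.019, 0, 0], [160, 0.107, -0.002, -0.001, 0.019, 0, 0], [160, 0.107, -0.002, -0.001, 0.019, 0, 0], [160, 0.107, -0.002, -0.001, 0.019, 0, 0]])

```text
time: 7.17
tool_pos: [375.7, 238.8, 233.8]
tcp_rot: [138.4, 89.9, 26.0]
ft_force: [0.0, -0.3, -1.9]
finger_gap: 44.3
```

Run:
```python
from h import *; import pickle
for n in("wrist","scene"):
    s=snapshot(n);cv2.imwrite(f"pics/{n}6.png",s["frame"])
cv2.imwrite("pics/z7.png",cv2.resize(s["frame"][90:210,150:290],None,fx=5,fy=5,interpolation=cv2.INTER_CUBIC))
st=sense();print(st["time"],st["tool_pos"],st["finger_gap"],st["ft_force"]);
goal([375.4,237.6,188],-22.5)
```

```text
7.2667 [375.44784817 238.68535376 233.41014858] 44.67718413085714 [-1.11560912 -0.12587975 -1.49318727]
shift m [0.0454 0.0003 0.0011] turn [ 0.0017 -0.0014 -0.0012] 0.1
```

View pics/wrist6.png

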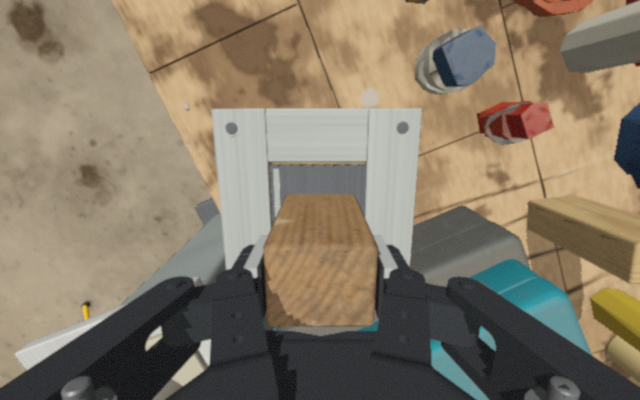

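View pics/z7.png

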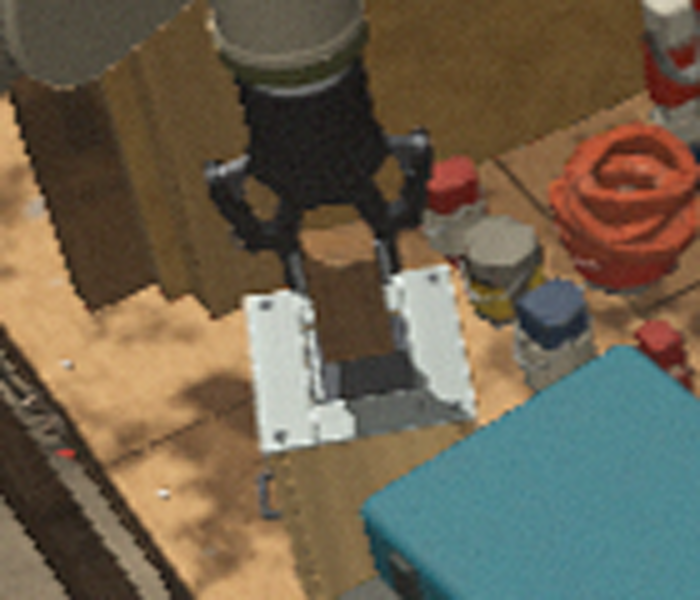

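The offcut hangs centred above the mouth, so I'll lower it through.

>>> drive_tool(deltas=[[160, 0.006, 0, 0.001, 0, 0, 0], [160, 0.012, 0, 0.001, 0, 0, 0], [160, 0.018, 0, 0.001, 0, 0, 0], [160, 0.024, 0, 0.001, 0, 0, 0], [160, 0.03, 0, 0.001, 0, 0, 0], [160, 0.036, 0, 0.001, 0, 0, 0], [160, 0.042, 0, 0.001, 0, 0, 0], [160, 0.046, 0, 0.001, 0, 0, 0], [160, 0.046, 0, 0.001, 0, 0, 0], [160, 0.046, 0, 0.001, 0, 0, 0]])

```text
time: 8.1
tool_pos: [374.2, 237.3, 185.8]
tcp_rot: [-42.4, 89.9, -154.8]
ft_force: [-0.4, 1.2, -2.5]
finger_gap: 44.8
```

Run:
```python
from h import *; import pickle
for n in("wrist","scene"):
    s=snapshot(n);cv2.imwrite(f"pics/{n}7.png",s["frame"])
cv2.imwrite("pics/z8.png",cv2.resize(s["frame"][90:210,150:290],None,fx=5,fy=5,interpolation=cv2.INTER_CUBIC))
st=sense();print(st["time"],st["tool_pos"],st["finger_gap"],st["ft_force"]);
```

```text
8.2 [374.60892917 237.52016897 186.45810869] 44.623392132692146 [-0.82966921  0.12211924 -1.70649504]
```

View pics/wrist7.png

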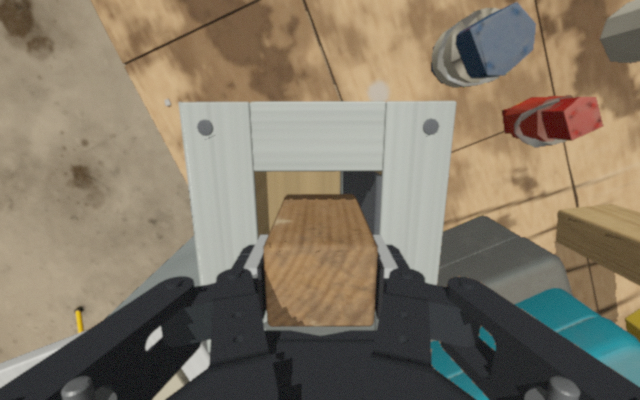

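View pics/z8.png

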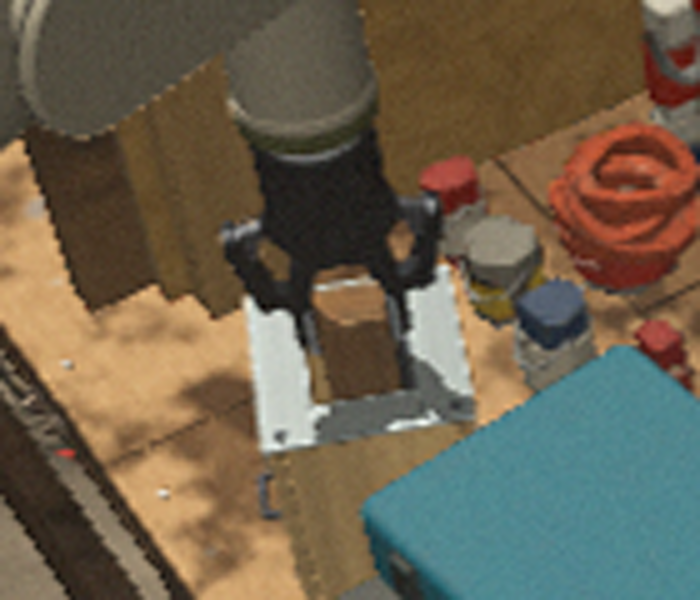

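The flap has swung open and the block's lower end is about 34 mm inside. Releasing now.

>>> drive_tool(deltas=[[0, 0, 0, 0, 0, 0, 0], [0, 0, 0, 0, 0, 0, 0], [0, 0, 0, 0, 0, 0, 0], [0, 0, 0, 0, 0, 0, 0], [0, 0, 0, 0, 0, 0, 0], [0, 0, 0, 0, 0, 0, 0], [0, -0.01, 0, 0, 0, 0, 0], [0, -0.03, 0, 0, 0, 0, 0], [0, -0.06, 0, 0, 0, 0, 0], [0, -0.09, 0, 0, 0, 0, 0]])

```text
time: 9.03
tool_pos: [373.9, 237.2, 277.3]
tcp_rot: [-42.4, 89.9, -154.8]
ft_force: [0.5, 0.3, 0.8]
finger_gap: 85.0
```

>>> drive_tool(deltas=[[0, -0.02, 0, 0, 0, 0, 0], [0, -0.04, 0, 0, 0, 0, 0], [0, -0.06, 0, 0, 0, 0, 0], [0, -0.07, 0, 0, 0, 0, 0], [0, -0.07, 0, 0, 0, 0, 0], [0, -0.07, 0, 0, 0, 0, 0], [0, -0.07, 0, 0, 0, 0, 0], [0, -0.07, 0, 0, 0, 0, 0], [0, -0.07, 0, 0, 0, 0, 0], [0, -0.07, 0, 0, 0, 0, 0]])

```text
time: 9.87
tool_pos: [374.2, 237.3, 345.3]
tcp_rot: [-41.1, 89.9, -153.5]
ft_force: [0.3, 0.3, 1.0]
finger_gap: 85.0
```

Run:
```python
from h import *
for n in("wrist","scene"):
    s=snapshot(n);cv2.imwrite(f"pics/{n}8.png",s["frame"])
st=sense();print(st["time"],st["tool_pos"],st["finger_gap"],st["ft_force"]);
```

```text
9.9667 [374.37673301 237.3911411  345.77239219] 85.31580004104767 [ 0.54614757 -0.74289364 -0.31695572]
```

View pics/wrist8.png

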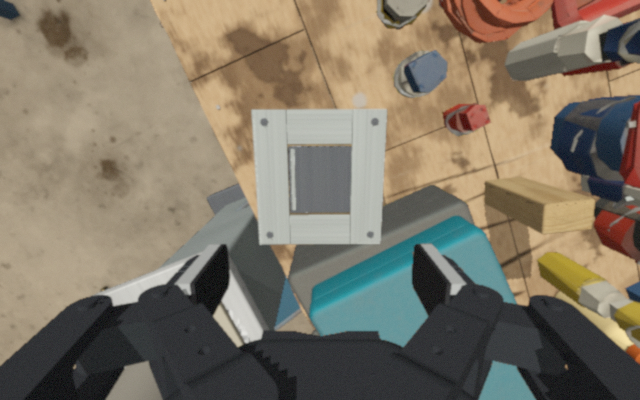

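View pics/scene8.png

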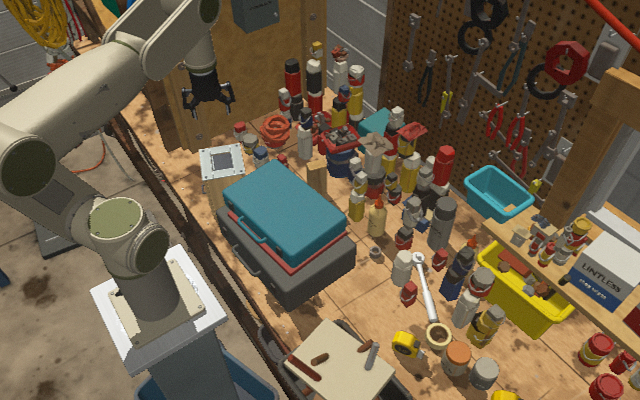

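The wrist view shows the flap shut, filling the mouth at about (320,180), with the offcut gone inside. The scene view shows the long offcut still standing at (317,175), the gripper clear, and no block left at the short offcut's old spot.

```bash
python3 -c "
from bench import hand_in;print(hand_in())"
```

```text
the job is handed in; nothing more can be done
None
```

The short offcut is in the drop box, and the job was handed in at about 10 s on the robot's clock.

- **Pick and carry:** I gripped it across its 45 mm width, by the upper half, and carried it over the cases. In the move-end readings the wrist force stayed under 7 N.
- **Drop:** I lowered it on end through the mouth, and it pushed the flap open itself. I let go with its lower end about 34 mm inside and the fingertips about 11 mm above the box's top, then drew the gripper straight up.
- **Last checks:** The wrist view showed the flap shut, level in the mouth, with no wood showing. The long offcut was still standing where it was. The gripper was open and touching nothing, with about 1 N on the wrist. The offcut lying inside the closed box can't be seen, so I inferred that from the shut flap and its absence elsewhere.
- **Disagreements:** The top, scene and wrist views put the mouth about 1 to 2 mm and 1° apart. That is well within the clearance around the offcut.

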